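Gauge a gift carton and key in its label

TASK

Lower the height gauge gently onto the carton's lid by pushing its black sprung cap down until the foot has met the lid and the cap plainly gives, hold it a moment, and leave the foot resting on the lid. Then press these console keys fully down, one at a time and in this order: white, then the key of the colour band at which the gauge's pointer now stands, then green. Press neither of the two other band colours at any time (and no band colour before gauging), do not crush or shift the carton, and leave the baskets, bottle and cup alone.

Things in the scene. Friction and masses are not known exactly. Their poses are not given: they have to be found in the camera images.
- stand: Fixed stand of the height gauge: steel plate 230 x 180 x 12 mm, z up, origin at its underside's centre. A fixed column (22 x 26 mm, 175 mm above the plate) stands at its (85, 0) mm, with a white scale strip on its +y side: bands from the top red 18, yellow 14, blue 18 mm high. The carriage's black two-bar pointer straddles the strip, 18 mm above the level of the foot's underside.
- plate_mid (a point): Point on the plate's top face right below the centre of the gauge foot, 25 mm from the plate's centre towards the stand's -x.
- gauge (a joint): Carriage travel down the column, m: 0 top (foot's underside 120 mm above the plate), to 0.110; starts at 0 to 0.015. Slides with friction (2.5 N down, 5.5 N up) and stays where left. Pointer in the red band from 0.024 to 0.042, yellow 0.042 to 0.056, blue 0.056 to 0.074; within 3 mm of a border between colours either is accepted.
- foot: The gauge's carriage with its arm and, below the arm's end, its foot: a dark steel disc of 52 mm diameter; origin at the centre of the disc's underside.
- cap_top (a point): Centre of the top of the black round sprung cap (34 mm diameter, 20 mm proud) on the carriage's arm, straight above the foot: 52 mm above the foot's underside when not pressed in. Push here, straight down. The frame has the stand's axes; the column's axis is 110 mm away.
- cap (a joint): How far the cap is pushed in, m: 0 free, 0.012 bottomed. Its spring starts at 3.5 N and rises 0.9 N per mm (14.3 N bottomed), so the carriage slides first and the cap gives only when the foot has met the lid; pressed in 3 to 10 mm the push is right.
- pack: Loose telescoping gift carton, 124 x 134 mm from above, green lid over a cardboard tray, 0.35 to 0.7 kg, on the plate below the foot; origin at its underside's centre. The fuller, the higher its lid: top 50 to 92 mm above the plate, not given; the lid does not yield when pressed gently.
- console: Fixed label console, 200 mm wide, about 190 mm deep, black with a grey key panel that slopes 20 degrees, low side at the console's -x (robot) side; origin at the centre of its underside. Upper row of three keys: blue, yellow, red; lower row: white, green; a paper roll at the back.
- baskets: Bystander: loose stack of three round flat baskets, 210 mm diameter, 60 mm high; origin at its underside's centre.
- bottle: Bystander: loose upright pale bottle, 64 mm diameter, 200 mm high; origin at its underside's centre.
- cup: Bystander: loose upright purple cup, 84 mm rim, 95 mm high; origin at its underside's centre.
- key_blue_top (a point): Blue key, upper row, console left (+y): centre of its cap's top face (30 mm up the slope by 34 mm across, standing 12 mm proud of the panel). The frame's z is the panel's outward normal, 20 degrees off vertical, y runs across the console. Nearest keys are 60 mm or more apart, centre to centre.
- key_blue (a joint): Press depth of the blue key along the panel's inward normal, m: 0 up, 0.006 fully down; sprung, 1.5 N to start and 5 N fully down, comes back up when released.
- key_yellow_top (a point): Yellow key, upper row, middle: centre of its cap's top face (30 mm up the slope by 34 mm across, standing 12 mm proud of the panel). The frame's z is the panel's outward normal, 20 degrees off vertical, y runs across the console. Nearest keys are 60 mm or more apart, centre to centre.
- key_yellow (a joint): Press depth of the yellow key along the panel's inward normal, m: 0 up, 0.006 fully down; sprung, 1.5 N to start and 5 N fully down, comes back up when released.
- key_red_top (a point): Red key, upper row, console right (-y): centre of its cap's top face (30 mm up the slope by 34 mm across, standing 12 mm proud of the panel). The frame's z is the panel's outward normal, 20 degrees off vertical, y runs across the console. Nearest keys are 60 mm or more apart, centre to centre.
- key_red (a joint): Press depth of the red key along the panel's inward normal, m: 0 up, 0.006 fully down; sprung, 1.5 N to start and 5 N fully down, comes back up when released.
- key_white_top (a point): White key, lower row (nearer the robot), left: centre of its cap's top face (30 mm up the slope by 34 mm across, standing 12 mm proud of the panel). The frame's z is the panel's outward normal, 20 degrees off vertical, y runs across the console. Nearest keys are 60 mm or more apart, centre to centre.
- key_white (a joint): Press depth of the white key along the panel's inward normal, m: 0 up, 0.006 fully down; sprung, 1.5 N to start and 5 N fully down, comes back up when released.
- key_green_top (a point): Green key, lower row, right: centre of its cap's top face (30 mm up the slope by 34 mm across, standing 12 mm proud of the panel). The frame's z is the panel's outward normal, 20 degrees off vertical, y runs across the console. Nearest keys are 60 mm or more apart, centre to centre.
- key_green (a joint): Press depth of the green key along the panel's inward normal, m: 0 up, 0.006 fully down; sprung, 1.5 N to start and 5 N fully down, comes back up when released.
Not all that is in view belongs to the job. Of the things that look like the pack, the largest one is meant.

How it is judged:
On the way, in this order (a step that is already met when the one before it is completed fails the run):
1. the gauge foot is pressed on the carton's lid with more than 2 N (contact force between foot and pack above 2 N), for 0.3 s.
2. the white key is fully down (value of joint key_white above 0.0045 m), for 0.05 s.
3. the key of the colour at which the pointer stands is fully down (((value of joint key_red above 0.0045 m and value of joint gauge between 0.02 and 0.045 m) or (value of joint key_yellow above 0.0045 m and value of joint gauge between 0.039 and 0.059 m) or (value of joint key_blue above 0.0045 m and value of joint gauge between 0.053 and 0.08 m))), for 0.05 s.
4. the green key is fully down (value of joint key_green above 0.0045 m), for 0.05 s.
At the end, for the whole second after the job is handed in: After the gauging and the white, band-colour and green presses (each at least 4.5 of 6 mm), all keys and the cap are up again, the gauge foot still rests on the carton's lid (contact over 0.3 N), and the carton stands still and upright within 15 mm of where it began (value of joint each of key_blue, key_yellow, key_red, key_white, key_green below 0.0015 m and contact force between foot and pack above 0.3 N and value of joint cap below 0.002 m and value of joint gauge between 0.02 and 0.08 m and distance of pack from where it was at the start of the episode below 0.015 m and angle between pack's own z axis and vertical below 0.05 rad and linear speed of pack below 0.02 m/s); the robot touches nothing.
It fails at once if a band-colour key is pressed (3 mm or more) that is not the colour at which the gauge's pointer stands (3 mm grace at the borders), or before gauging ((value of joint key_red above 0.003 m and not (value of joint gauge between 0.02 and 0.045 m)) or (value of joint key_yellow above 0.003 m and not (value of joint gauge between 0.039 and 0.059 m)) or (value of joint key_blue above 0.003 m and not (value of joint gauge between 0.053 and 0.08 m))).
It fails at once if two keys are pressed at once (value of joint each of key_blue, key_yellow above 0.003 m or value of joint each of key_blue, key_red above 0.003 m or value of joint each of key_blue, key_white above 0.003 m or value of joint each of key_blue, key_green above 0.003 m or value of joint each of key_yellow, key_red above 0.003 m or value of joint each of key_yellow, key_white above 0.003 m or value of joint each of key_yellow, key_green above 0.003 m or value of joint each of key_red, key_white above 0.003 m or value of joint each of key_red, key_green above 0.003 m or value of joint each of key_white, key_green above 0.003 m).
It fails at once if the carton is crushed: the foot presses on it with more than 22 N (contact force between foot and pack above 22 N).
It fails at once if the carton is shifted more than 25 mm (distance of pack from where it was at the start of the episode above 0.025 m).
It fails at once if baskets, bottle or cup moved more than 30 mm or tipped (distance of any of baskets, bottle, cup from where it was at the start of the episode above 0.03 m or angle between any of baskets, bottle, cup's own z axis and vertical above 0.3 rad).
It also fails if it takes over 51 s, if anything falls off the work surface, if the arm or the gripper's body presses on something with over 40 N, if the wrist force passes 120 N, or if a joint passes its speed limit or range.

ROBOT

A 6-joint arm with a two-finger parallel gripper is mounted at the origin on the work surface. World frame = base frame: x ahead of the robot, y to its left, z up, the work surface at z = 0. Lengths are in m, angles in rad, forces in N, time in s.
With the tool pointing down it reaches from about 0.25 to 0.775 m from the base axis. Payload 4 kg.
Tool frame: the origin (TCP) lies midway between the tips of the shut fingers; the grasp point (between the pads) lies 19 mm behind it; y points along the fingers, x is the direction in which the jaws open and shut, and the axes are right-handed (so a half turn about y gives the same grasp; the last joint's range is limited). The gripper opens to 94 mm and grips with 3 to 60 N. Pads are 16 mm wide; open, the fingers measure 119 mm over their backs; the gripper's body (75 mm by 177 mm) begins 78 mm behind the grasp point.
Start: joints at [1.004, 0.087, 1.371, -0, 1.684, -0.103], TCP at [0.246, 0.492, 0.206] pointing down, gripper open.
Joint ranges: [-3.1, 3.1], [-0.76, 2.03], [0.27, 2.55], [-1.08, 4.22], [0.17, 2.65], [-2.57, 2.57]. Speed limits (rad/s): [2.79, 2.79, 3.14, 3.14, 3.14, 3.14].

INTERFACE

Orientations are given as [roll, pitch, yaw] about the fixed x, y, z axes, in that order (R = Rz(yaw) Ry(pitch) Rx(roll)).
In Python, from bench import robot, snapshot, camera_info, ticket gives the robot as it stands.
- The arm moves only by the shell command python3 -m creep 'ROWS'. ROWS is JSON, a list of rows, each an object with "slide": the shift along the tool's x, y, z in mm, a list of three; "roll": the turn about the tool's y in degrees; "grip": the closure, from 0 (fully open) to 1 (shut). In form: [{"slide": [x, y, z], "roll": roll, "grip": grip}, ...]. A call has 1 to 20 rows; each row is the pose to reach, as a shift and turn from the pose commanded when the call began, along the tool's axes at that moment; what a row does not reach only later rows make up. A row lasts 1/12 s, in which the tool goes at most 41.7 mm and 7.16 degrees, less where a joint would pass 70% of its speed; a pose out of reach is approached as far as the arm can. A call with a gripper value outside its range is refused whole. The fingers move at their own pace and stop on an object; the grip force is fixed at half the most. Time passes only in rows, so rows that repeat a pose let the fingers close. It gives the time, the measured TCP pose, the force and the opening at its end, in the units of the state.
- robot.get_obs(): the state, without advancing time (a new reading comes with each control period).
- snapshot(name): name is "scene" or "top" or "wrist"; returns the picture (400x640x3 uint8, red, green, blue); there is no depth.
- camera_info(name): a dict with "fx", "fy", "cx", "cy" (pixels), "dist" ([k1, k2, p1, p2, k3] as OpenCV has them; the pictures are not rectified), "cam_to_world" (4x4, takes a point from camera to world coordinates). Camera axes: x right, y down, z forward; pixel columns grow to the right and rows downward; lengths in m; the calibration is good to about 2 mm. A picture is of the moment at which its call begins: read the wrist's pose just before it. camera_info takes no time and is no camera call; for the wrist camera it gives the pose at the moment of the call.
- ticket.close_job(): hands the job in, once; it reports no verdict.
The state is a dict: "time": time; "joint_positions": joint angles; "qvel": joint speeds; "joint_torque": joint torques, N m; "tool_pos": TCP position; "ee_rot": TCP orientation; "wrist_force": force on the tool from outside, world axes, zero at the start; "wrist_torque": the same for the moment, N m; "width": finger opening in m.
Only numpy, scipy, OpenCV 4.12 (cv2) and the standard library are available. Lean on these libraries where they do the work, as an engineer would, in place of code of your own. Each camera call takes 0.05 s, during which the arm holds its last target.

## Working session

There is one attempt and no reset: what is moved stays moved. The work goes in short steps, Python scripts to look and compute and a shell command to move; the robot and the scene stay as the last step left them, time stands still between calls to the robot, and variables do not carry over. Pictures are saved under pics/ and viewed, and the job is handed in when it is done.

```bash
ls; mkdir -p pics; cat > h.py <<'E'
import cv2,numpy as np
from bench import robot,snapshot,camera_info,ticket
def snap(n,f):
    ci=camera_info(n); im=snapshot(n); cv2.imwrite('pics/'+f+'.png',im[:,:,::-1]); np.save('pics/'+f+'.npy',np.array([ci['fx'],ci['fy'],ci['cx'],ci['cy'],*ci['dist'],*np.array(ci['cam_to_world']).ravel()])); return im
def ray(f,uv):
    a=np.load('pics/'+f+'.npy');K=np.array([[a[0],0,a[2]],[0,a[1],a[3]],[0,0,1]]);T=a[9:].reshape(4,4)
    p=cv2.undistortPoints(np.array([[uv]],float),K,a[4:9])[0,0]
    d=T[:3,:3]@np.array([p[0],p[1],1]);return T[:3,3],d/np.linalg.norm(d)
def atz(f,uv,z):
    o,d=ray(f,uv);return o+d*(z-o[2])/d[2]
def tri(l):
    A=np.zeros((3,3));b=np.zeros(3);R=[ray(*x) for x in l]
    for o,d in R:
        M=np.eye(3)-np.outer(d,d);A+=M;b+=M@o
    X=np.linalg.solve(A,b);return X,[np.linalg.norm((np.eye(3)-np.outer(d,d))@(X-o)) for o,d in R]
def proj(f,X):
    a=np.load('pics/'+f+'.npy');K=np.array([[a[0],0,a[2]],[0,a[1],a[3]],[0,0,1]]);T=np.linalg.inv(a[9:].reshape(4,4))
    return cv2.projectPoints(np.array([X],float),cv2.Rodrigues(T[:3,:3])[0],T[:3,3],K,a[4:9])[0].reshape(-1,2)
def crop(f,u0,v0,u1,v1,s,out):
    im=cv2.imread('pics/'+f+'.png')[v0:v1,u0:u1];cv2.imwrite('pics/'+out+'.png',cv2.resize(im,None,fx=s,fy=s,interpolation=cv2.INTER_CUBIC))
E
python3 - <<'E'
from h import *
for n in('scene','top','wrist'): snap(n,n+'0')
print(robot.get_obs())
for n in('scene','top','wrist'): print(camera_info(n)['cam_to_world'])
E
```

```text
pics
{'time': 0.15, 'joint_positions': array([ 1.00386690e+00,  8.78035086e-02,  1.37187507e+00,  1.20755103e-05,
        1.68358102e+00, -1.03088420e-01]), 'qvel': array([ 4.18054378e-05, -1.46921161e-03, -5.69474349e-03, -2.24866561e-03,
       -1.94952760e-03, -8.93714790e-04]), 'joint_torque': array([ 2.00354814e-03, -3.40646160e+01, -3.02791035e+01,  7.18898233e-02,
        3.05903913e-02, -8.50159836e-05]), 'tool_pos': array([0.24583886, 0.491547  , 0.2045793 ]), 'ee_rot': array([-1.57061285,  0.00165687,  1.10695682]), 'wrist_force': array([ 0.3577699 ,  0.19739486, -0.7693201 ]), 'wrist_torque': array([ 0.0403999 , -0.00627624,  0.00334527]), 'width': 0.09387995817413883}
[[ 0.00975255  0.83871756 -0.54447933  1.15131989]
 [ 0.99994359 -0.01047114  0.00178092 -0.01355695]
 [-0.00420763 -0.54446599 -0.83877237  1.03969571]
 [ 0.          0.          0.          1.        ]]
[[ 1.54307713e-02 -9.96901119e-01  7.71365747e-02  4.44000697e-01]
 [-9.99878688e-01 -1.52210743e-02  3.30573860e-03  1.25577830e-03]
 [-2.12139297e-03 -7.71782272e-02 -9.97015056e-01  1.32667519e+00]
 [ 0.00000000e+00  0.00000000e+00  0.00000000e+00  1.00000000e+00]]
[[ 0.44695969  0.86903202  0.21215649  0.18323182]
 [ 0.89454911 -0.43341337 -0.10924623  0.52231046]
 [-0.00298702  0.23861306 -0.97111013  0.38341281]
 [ 0.          0.          0.          1.        ]]
```

View pics/scene0.png

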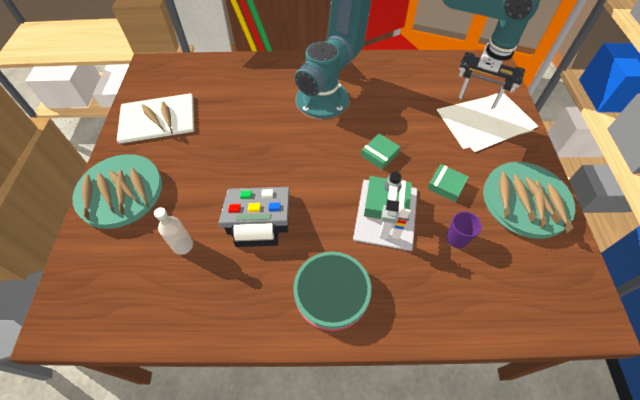

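View pics/top0.png

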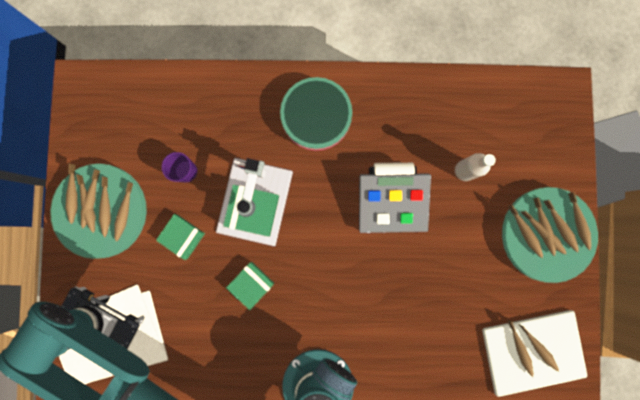

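View pics/wrist0.png

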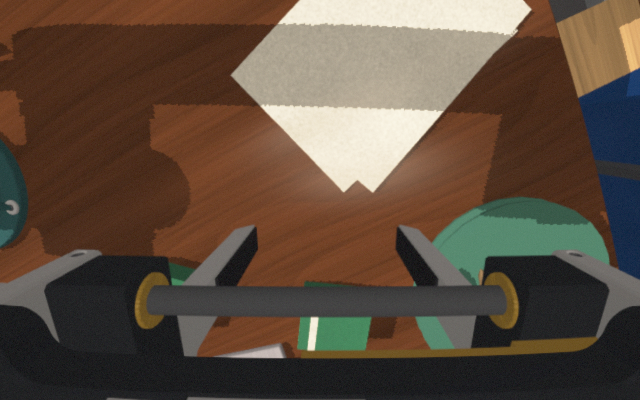

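The scene view has the gauge near (390,210) with its cap at (395,179), and the console near (255,210). In the top view the cap is at (244,206) and the keys are around (395,205). I'll enlarge both.

```bash
python3 - <<'E'
from h import *
crop('scene0',345,160,425,255,7,'c1');crop('top0',205,145,305,255,5,'c2')
crop('scene0',210,175,300,250,7,'c3');crop('top0',350,155,440,240,6,'c4')
E
```

```text
(no output)
```

View pics/c1.png

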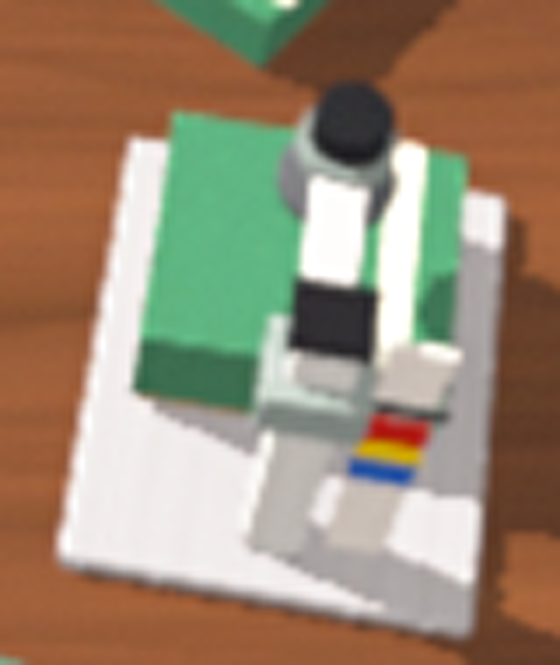

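View pics/c2.png

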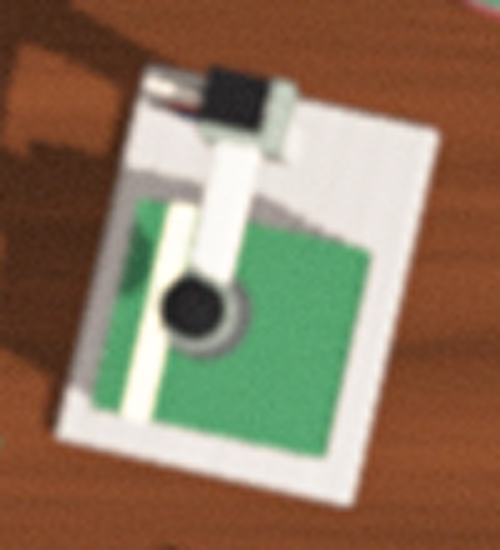

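View pics/c3.png

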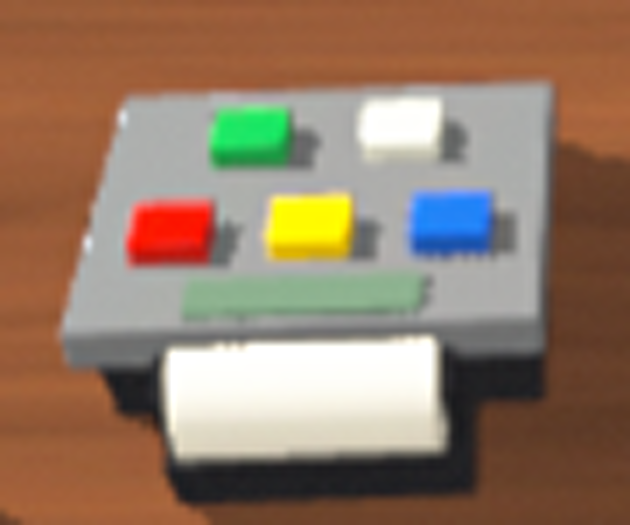

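View pics/c4.png

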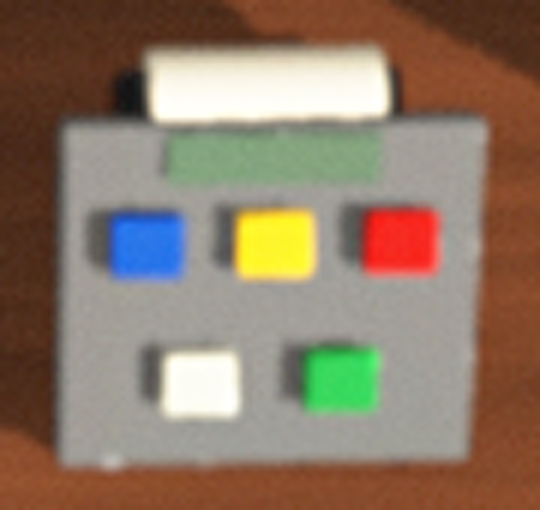

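```bash
python3 - <<'E'
from h import *
P={'cap':((354,121),(194,303)),}
def S(p,o,s): return ((p[0]+.5)/s-.5+o[0],(p[1]+.5)/s-.5+o[1])
X,r=tri([('scene0',S((354,122),(345,160),7)),('top0',S((194,304),(205,145),5))]);print('cap',X,r)
for n,a,b in [('green',(254,126),(342,377)),('white',(402,120),(201,381)),('red',(172,222),(401,239)),('yellow',(311,217),(275,242)),('blue',(452,213),(147,243))]:
    X,r=tri([('scene0',S(a,(210,175),7)),('top0',S(b,(350,155),6))]);print(n,X.round(4),np.round(r,4))
# plate corners top z=.012
for p in [(145,68),(440,128),(352,503),(57,437)]: print('plate top',atz('top0',S(p,(205,145),5),.012).round(4))
for p in [(130,138),(505,195),(470,630),(62,562)]: print('plate scene',atz('scene0',S(p,(345,160),7),.012).round(4))
for p in [(62,120),(488,120),(468,458),(58,465)]: print('console top',atz('top0',S(p,(350,155),6),.05).round(4))
E
```

```text
cap [0.51173926 0.20394407 0.16588979] [np.float64(0.0007482266310466959), np.float64(0.0007482266310467879)]
green [ 0.4903 -0.2457  0.0624] [0.0011 0.0011]
white [ 0.4875 -0.179   0.0617] [0.0006 0.0006]
red [ 0.5548 -0.2699  0.0851] [0.0003 0.0003]
yellow [ 0.5526 -0.2106  0.0843] [0.0003 0.0003]
blue [ 0.5512 -0.1502  0.0842] [0.0004 0.0004]
plate top [0.6625 0.2637 0.012 ]
plate top [0.6286 0.0852 0.012 ]
plate top [0.4041 0.1329 0.012 ]
plate top [0.4401 0.3096 0.012 ]
plate scene [0.4073 0.134  0.012 ]
plate scene [0.4428 0.31   0.012 ]
plate scene [0.6689 0.2612 0.012 ]
plate scene [0.6341 0.0882 0.012 ]
console top [ 0.6134 -0.1132  0.05  ]
console top [ 0.6167 -0.3205  0.05  ]
console top [ 0.4527 -0.3102  0.05  ]
console top [ 0.4466 -0.1127  0.05  ]
```

Cap measures (0.512, 0.204, 0.166), which agrees with the plate-derived spot (0.5115, 0.203). The key spacings (about 60 and 67 mm) and heights are plausible too. Next I move above the cap, turn the jaws along world y and shut the fingers.

```bash
python3 -m creep '[{"slide":[-35,-10,-92],"roll":-7,"grip":1},{"slide":[-70,-10,-184],"roll":-14,"grip":1},{"slide":[-105,-10,-276],"roll":-20,"grip":1},{"slide":[-138.5,-10,-366.5],"roll":-26.6,"grip":1},{"slide":[-138.5,-10,-366.5],"roll":-26.6,"grip":1},{"slide":[-138.5,-10,-366.5],"roll":-26.6,"grip":1},{"slide":[-138.5,-10,-366.5],"roll":-26.6,"grip":1},{"slide":[-138.5,-10,-366.5],"roll":-26.6,"grip":1},{"slide":[-138.5,-10,-366.5],"roll":-26.6,"grip":1},{"slide":[-138.5,-10,-366.5],"roll":-26.6,"grip":1},{"slide":[-138.5,-10,-366.5],"roll":-26.6,"grip":1},{"slide":[-138.5,-10,-366.5],"roll":-26.6,"grip":1},{"slide":[-138.5,-10,-366.5],"roll":-26.6,"grip":1},{"slide":[-138.5,-10,-366.5],"roll":-26.6,"grip":1}]'; python3 - <<'E'
from h import *
snap('wrist','w1');snap('scene','s1');o=robot.get_obs();print(o['tool_pos'],o['ee_rot'],o['joint_positions'],o['wrist_force'],o['width'])
crop('s1',330,130,440,250,6,'s1c')
E
```

```text
time: 1.32
tool_pos: [0.5111, 0.2051, 0.2154]
ee_rot: [-1.57, -0.0, 1.573]
wrist_force: [0.4, 0.2, -0.4]
width: 0.0041
[0.5110281  0.20529225 0.21560081] [-1.57079649e+00 -3.40358430e-04  1.57345001e+00] [ 2.78826143e-01  8.70368450e-02  1.35101803e+00  3.30317834e-04
  1.70344481e+00 -1.29458017e+00] [-0.08764808 -0.02292731  0.47564499] 0.00048774809269427276
```

View pics/w1.png

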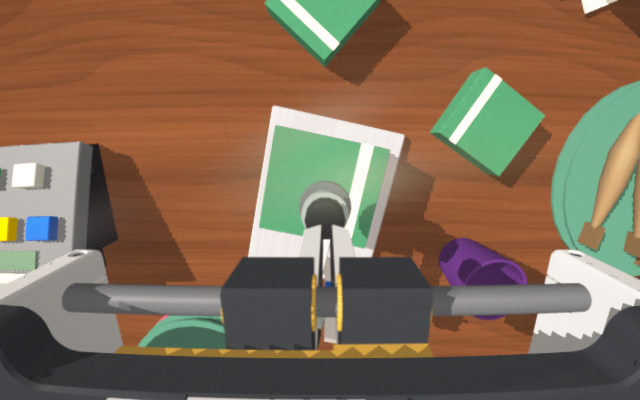

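View pics/s1c.png

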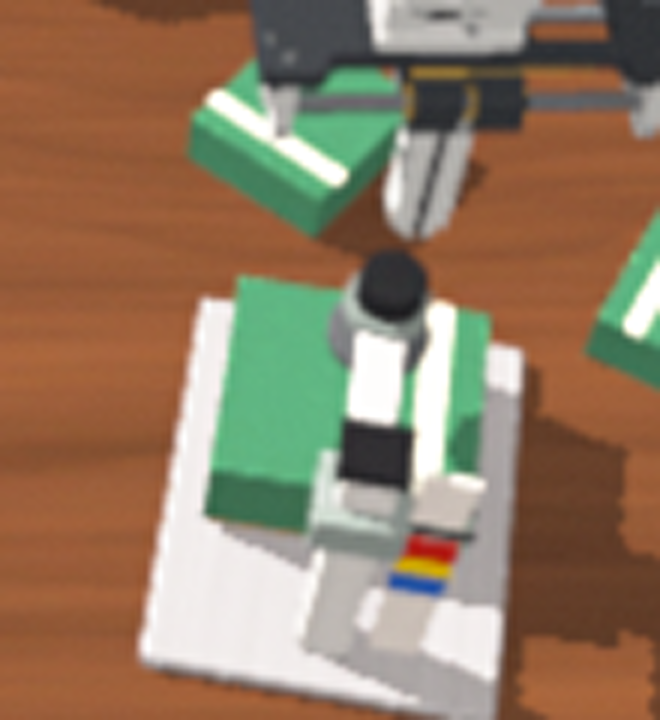

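The wrist view has the cap (325,208) lying right under the shut fingers (325,230), with no lateral error to speak of. The lid can't be met before cap-top z of about 0.156, so I lower to about 0.161 first.

```bash
python3 -m creep '[{"slide":[-1,15,-0.5],"roll":0,"grip":1},{"slide":[-1,25,-0.5],"roll":0,"grip":1},{"slide":[-1,32,-0.5],"roll":0,"grip":1},{"slide":[-1,37,-0.5],"roll":0,"grip":1},{"slide":[-1,42,-0.5],"roll":0,"grip":1},{"slide":[-1,47,-0.5],"roll":0,"grip":1},{"slide":[-1,51,-0.5],"roll":0,"grip":1},{"slide":[-1,55,-0.5],"roll":0,"grip":1},{"slide":[-1,55,-0.5],"roll":0,"grip":1}]'; python3 - <<'E'
from h import *
snap('scene','s2');o=robot.get_obs();print(o['tool_pos'],o['wrist_force'])
crop('s2',330,130,440,250,6,'s2c')
E
```

```text
time: 2.17
tool_pos: [0.5124, 0.2032, 0.1599]
ee_rot: [-1.571, -0.0, 1.571]
wrist_force: [0.7, 0.8, -0.4]
width: 0.0002
[0.51259788 0.20295722 0.16008384] [0.79173861 0.00352318 0.17593327]
```

View pics/s2c.png

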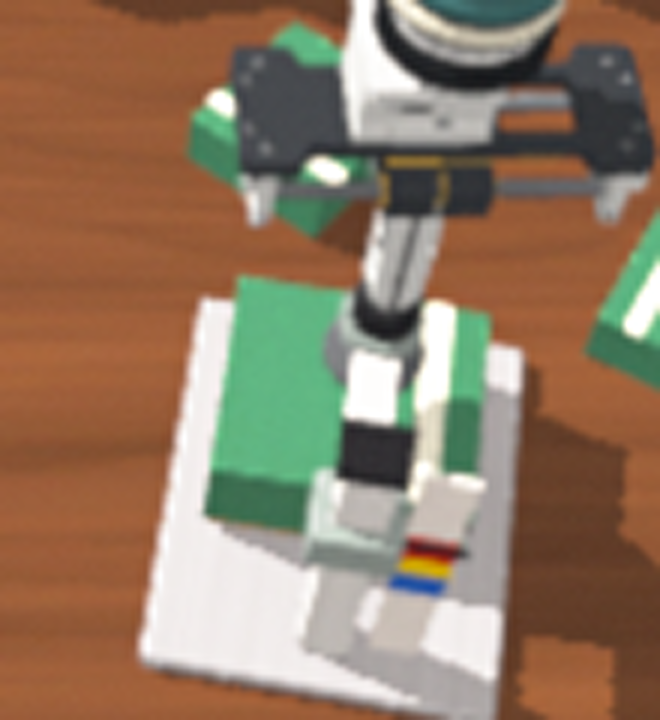

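The carriage has followed and its pointer now stands at the top of the red band, near crop (438,550). I continue in small steps and watch the force.

```bash
python3 -m creep '[{"slide":[0,2,0],"roll":0,"grip":1},{"slide":[0,4,0],"roll":0,"grip":1},{"slide":[0,6,0],"roll":0,"grip":1},{"slide":[0,6,0],"roll":0,"grip":1}]'
```

```text
time: 2.55
tool_pos: [0.5129, 0.203, 0.1544]
ee_rot: [-1.572, 0.0, 1.571]
wrist_force: [0.3, 0.3, 1.0]
width: 0.0007
```

```bash
python3 -m creep '[{"slide":[0,2,0],"roll":0,"grip":1},{"slide":[0,4,0],"roll":0,"grip":1},{"slide":[0,6,0],"roll":0,"grip":1},{"slide":[0,6,0],"roll":0,"grip":1}]'
```

```text
time: 2.88
tool_pos: [0.5126, 0.203, 0.1481]
ee_rot: [-1.571, -0.0, 1.571]
wrist_force: [1.6, -0.3, 1.0]
width: 0.0003
```

```bash
python3 -m creep '[{"slide":[0,2,0],"roll":0,"grip":1},{"slide":[0,4,0],"roll":0,"grip":1},{"slide":[0,5,0],"roll":0,"grip":1},{"slide":[0,5,0],"roll":0,"grip":1}]'
```

```text
time: 3.22
tool_pos: [0.5124, 0.2031, 0.1431]
ee_rot: [-1.571, -0.0, 1.571]
wrist_force: [0.6, -1.5, 0.8]
width: 0.0007
```

```bash
python3 -m creep '[{"slide":[0,2,0],"roll":0,"grip":1},{"slide":[0,4,0],"roll":0,"grip":1},{"slide":[0,5,0],"roll":0,"grip":1},{"slide":[0,5,0],"roll":0,"grip":1}]'; python3 - <<'E'
from h import *
snap('scene','s3');o=robot.get_obs();print(o['tool_pos'],o['wrist_force'])
crop('s3',330,130,440,250,6,'s3c')
E
```

```text
time: 3.55
tool_pos: [0.5122, 0.2031, 0.138]
ee_rot: [-1.57, -0.0, 1.571]
wrist_force: [0.5, -0.2, 1.0]
width: 0.0004
[0.51213265 0.20316735 0.13806844] [0.91978522 1.05293827 0.18292707]
```

View pics/s3c.png

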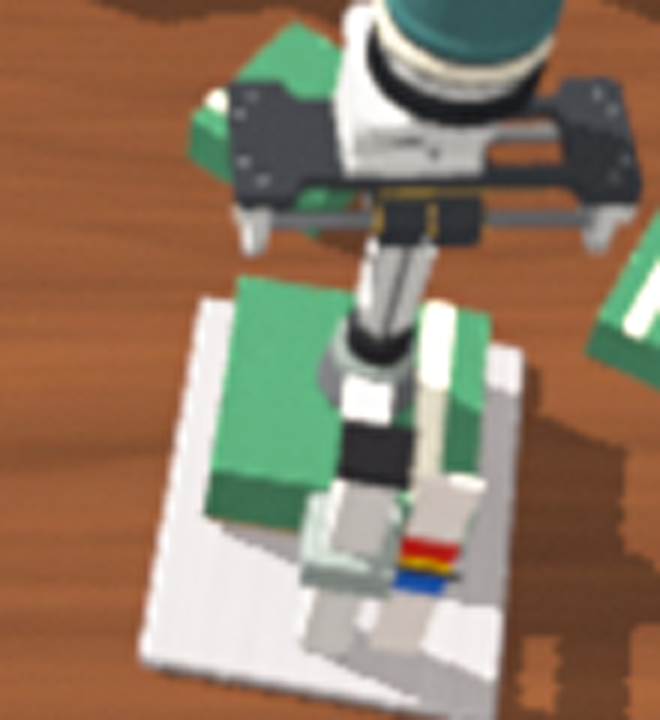

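The pointer is now in the yellow/blue zone, near (428,572), and there's no contact force yet.

```bash
python3 -m creep '[{"slide":[0,2,0],"roll":0,"grip":1},{"slide":[0,4,0],"roll":0,"grip":1},{"slide":[0,5,0],"roll":0,"grip":1},{"slide":[0,5,0],"roll":0,"grip":1}]'
```

```text
time: 3.93
tool_pos: [0.5121, 0.2032, 0.133]
ee_rot: [-1.57, -0.0, 1.571]
wrist_force: [1.4, -0.5, 0.4]
width: 0.0008
```

```bash
python3 -m creep '[{"slide":[0,1,0],"roll":0,"grip":1},{"slide":[0,2,0],"roll":0,"grip":1},{"slide":[0,3,0],"roll":0,"grip":1},{"slide":[0,3,0],"roll":0,"grip":1}]'
```

```text
time: 4.27
tool_pos: [0.5122, 0.2032, 0.1302]
ee_rot: [-1.57, -0.0, 1.571]
wrist_force: [-0.4, 0.4, 1.1]
width: 0.0002
```

```bash
python3 -m creep '[{"slide":[0,1,0],"roll":0,"grip":1},{"slide":[0,2,0],"roll":0,"grip":1},{"slide":[0,3,0],"roll":0,"grip":1},{"slide":[0,3,0],"roll":0,"grip":1}]'
```

```text
time: 4.6
tool_pos: [0.5122, 0.2031, 0.1271]
ee_rot: [-1.57, -0.0, 1.571]
wrist_force: [-0.7, 0.7, 0.9]
width: 0.0004
```

```bash
python3 -m creep '[{"slide":[0,1,0],"roll":0,"grip":1},{"slide":[0,2,0],"roll":0,"grip":1},{"slide":[0,3,0],"roll":0,"grip":1},{"slide":[0,3,0],"roll":0,"grip":1}]'
```

```text
time: 4.93
tool_pos: [0.5123, 0.2031, 0.1242]
ee_rot: [-1.571, -0.0, 1.571]
wrist_force: [-0.4, 0.4, 0.9]
width: 0.0006
```

```bash
python3 -m creep '[{"slide":[0,1,0],"roll":0,"grip":1},{"slide":[0,2,0],"roll":0,"grip":1},{"slide":[0,3,0],"roll":0,"grip":1},{"slide":[0,3,0],"roll":0,"grip":1}]'; python3 - <<'E'
from h import *
snap('scene','s4');o=robot.get_obs();print(o['tool_pos'],o['wrist_force'])
crop('s4',330,130,440,250,6,'s4c')
E
```

```text
time: 5.27
tool_pos: [0.5124, 0.2031, 0.1213]
ee_rot: [-1.571, -0.0, 1.571]
wrist_force: [-1.1, -0.0, 1.0]
width: 0.0001
[0.51246212 0.20306286 0.12124171] [-0.77121496  0.05495381  1.08255234]
```

View pics/s4c.png

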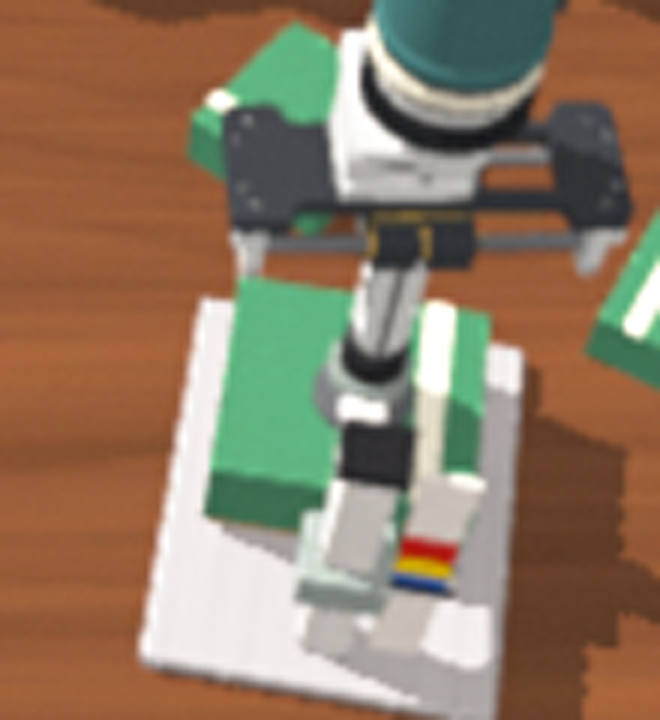

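The pointer is now in the lower part of blue, near (425,587), and the cap isn't visibly pressed in yet. I continue in small steps.

```bash
python3 -m creep '[{"slide":[0,1,0],"roll":0,"grip":1},{"slide":[0,2,0],"roll":0,"grip":1},{"slide":[0,3,0],"roll":0,"grip":1},{"slide":[0,3,0],"roll":0,"grip":1}]'
```

```text
time: 5.65
tool_pos: [0.5125, 0.2031, 0.1189]
ee_rot: [-1.571, -0.0, 1.571]
wrist_force: [-3.0, 0.1, 5.3]
width: 0.0003
```

```bash
python3 -m creep '[{"slide":[0,1,0],"roll":0,"grip":1},{"slide":[0,2,0],"roll":0,"grip":1},{"slide":[0,2,0],"roll":0,"grip":1},{"slide":[0,2,0],"roll":0,"grip":1}]'
```

```text
time: 5.98
tool_pos: [0.5125, 0.2031, 0.1174]
ee_rot: [-1.572, -0.0, 1.571]
wrist_force: [-3.1, -1.2, 7.1]
width: 0.0004
```

The foot met the lid at about cap-top z 0.1205, which is travel of about 63 mm, mid-blue. I press about 3 mm more and hold.

```bash
python3 -m creep '[{"slide":[0,1,0],"roll":0,"grip":1},{"slide":[0,2,0],"roll":0,"grip":1},{"slide":[0,3,0],"roll":0,"grip":1},{"slide":[0,3,0],"roll":0,"grip":1},{"slide":[0,3,0],"roll":0,"grip":1},{"slide":[0,3,0],"roll":0,"grip":1},{"slide":[0,3,0],"roll":0,"grip":1},{"slide":[0,3,0],"roll":0,"grip":1},{"slide":[0,3,0],"roll":0,"grip":1},{"slide":[0,3,0],"roll":0,"grip":1}]'; python3 - <<'E'
from h import *
snap('scene','s5');o=robot.get_obs();print(o['tool_pos'],o['wrist_force'])
crop('s5',330,130,440,250,6,'s5c')
E
```

```text
time: 6.82
tool_pos: [0.5126, 0.2031, 0.1151]
ee_rot: [-1.572, -0.0, 1.571]
wrist_force: [-4.0, -0.8, 8.0]
width: 0.0006
[0.51255407 0.20309181 0.11509831] [-2.30611747 -0.31653063  8.84713207]
```

View pics/s5c.png

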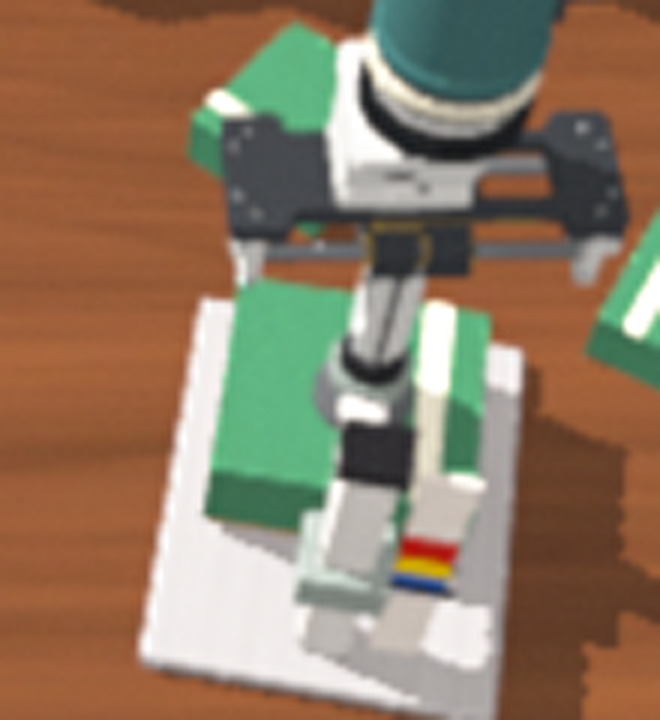

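The cap has given by about 6 mm and the carriage hasn't moved; the pointer is well inside blue (425,587). I release gently, then go over the white key.

```bash
python3 -m creep '[{"slide":[0,-2,0],"roll":0,"grip":1},{"slide":[0,-4,0],"roll":0,"grip":1},{"slide":[0,-6,0],"roll":0,"grip":1},{"slide":[0,-8,0],"roll":0,"grip":1},{"slide":[0,-12,0],"roll":0,"grip":1},{"slide":[0,-30,0],"roll":0,"grip":1},{"slide":[0,-60,0],"roll":0,"grip":1},{"slide":[-40,-60,3],"roll":0,"grip":1},{"slide":[-80,-60,6],"roll":0,"grip":1},{"slide":[-120,-60,9],"roll":0,"grip":1},{"slide":[-160,-60,12],"roll":0,"grip":1},{"slide":[-200,-60,15],"roll":0,"grip":1},{"slide":[-240,-60,18],"roll":0,"grip":1},{"slide":[-280,-60,21],"roll":0,"grip":1},{"slide":[-320,-60,24],"roll":0,"grip":1},{"slide":[-360,-60,28],"roll":0,"grip":1},{"slide":[-382,-40,29],"roll":0,"grip":1},{"slide":[-382,-10,29],"roll":0,"grip":1},{"slide":[-382,20,29],"roll":0,"grip":1},{"slide":[-382,20,29],"roll":0,"grip":1}]'; python3 - <<'E'
from h import *
for n in('scene','top','wrist'): snap(n,n+'6')
o=robot.get_obs();print(o['tool_pos'],o['ee_rot'],o['wrist_force'],o['time'])
crop('scene6',330,130,440,250,6,'s6c');crop('scene6',210,130,300,250,6,'s6d')
E
```

```text
time: 8.53
tool_pos: [0.4791, -0.1777, 0.0861]
ee_rot: [-1.559, -0.006, 1.57]
wrist_force: [-0.7, 0.5, -1.1]
width: 0.0005
[ 0.48405575 -0.17903113  0.094243  ] [-1.57148352e+00  3.92127790e-04  1.57163696e+00] [-0.09174759  0.00206169  0.78619461] 8.6833
```

View pics/s6c.png

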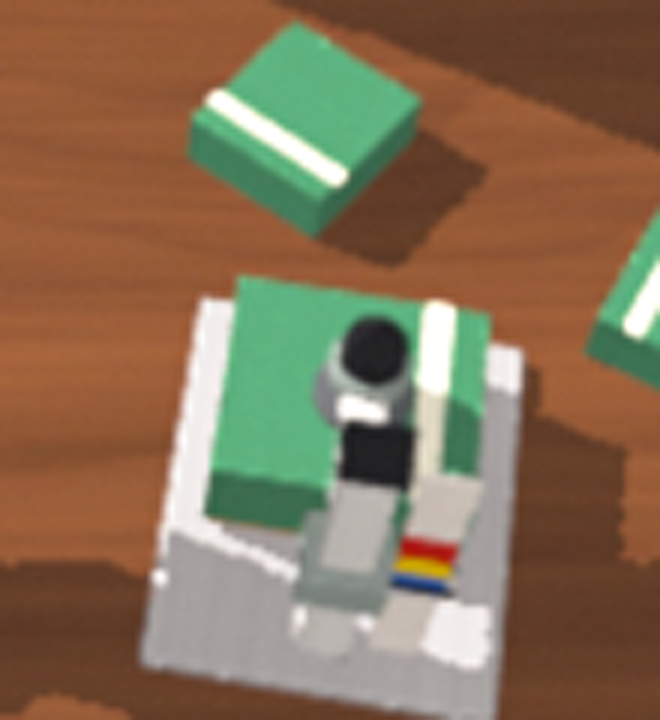

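View pics/s6d.png

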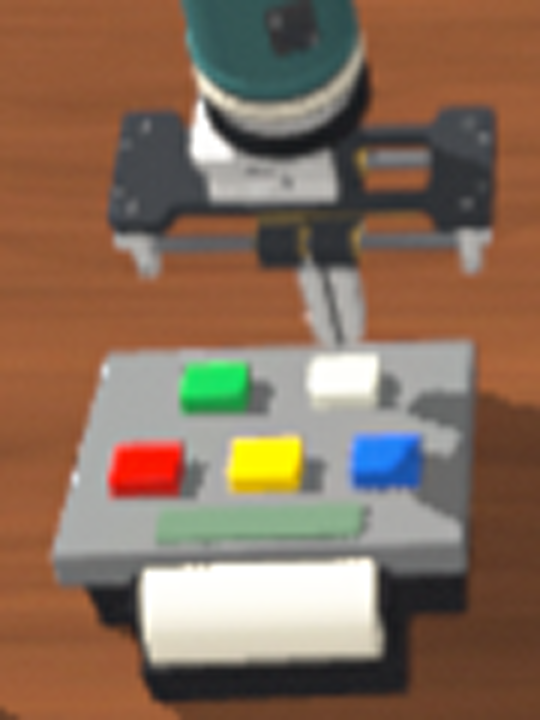

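View pics/wrist6.png

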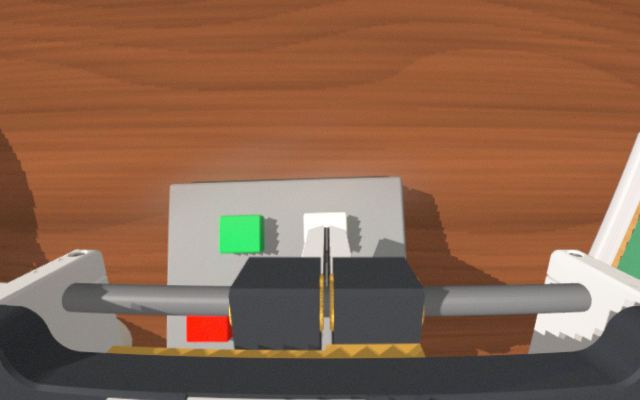

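The gauge stayed with its cap up and its pointer in blue. The wrist view shows the fingers laterally centred on white (325,228). I descend to the key.

```bash
python3 -m creep '[{"slide":[0,15,0],"roll":0,"grip":1},{"slide":[0,25,0],"roll":0,"grip":1},{"slide":[0,29,0],"roll":0,"grip":1},{"slide":[0,31,0],"roll":0,"grip":1},{"slide":[0,33,0],"roll":0,"grip":1},{"slide":[0,33,0],"roll":0,"grip":1}]'
```

```text
time: 9.18
tool_pos: [0.4846, -0.1789, 0.0616]
ee_rot: [-1.573, 0.0, 1.572]
wrist_force: [0.0, 1.4, 3.0]
width: 0.0006
```

```bash
python3 -m creep '[{"slide":[0,1,0],"roll":0,"grip":1},{"slide":[0,2,0],"roll":0,"grip":1},{"slide":[0,2,0],"roll":0,"grip":1}]'
```

```text
time: 9.43
tool_pos: [0.4846, -0.1792, 0.0595]
ee_rot: [-1.573, 0.001, 1.571]
wrist_force: [1.7, 1.5, 4.4]
width: 0.0004
```

```bash
python3 -m creep '[{"slide":[0,1,0],"roll":0,"grip":1},{"slide":[0,2,0],"roll":0,"grip":1},{"slide":[0,2,0],"roll":0,"grip":1},{"slide":[0,2,0],"roll":0,"grip":1}]'
```

```text
time: 9.77
tool_pos: [0.4847, -0.1793, 0.0578]
ee_rot: [-1.574, 0.001, 1.571]
wrist_force: [1.2, 1.6, 5.7]
width: 0.0006
```

```bash
python3 -m creep '[{"slide":[0,1,0],"roll":0,"grip":1},{"slide":[0,2,0],"roll":0,"grip":1},{"slide":[0,2,0],"roll":0,"grip":1},{"slide":[0,2,0],"roll":0,"grip":1}]'; python3 - <<'E'
from h import *
snap('scene','s7');o=robot.get_obs();print(o['tool_pos'],o['wrist_force'])
crop('s7',210,130,300,250,6,'s7d')
E
```

```text
time: 10.1
tool_pos: [0.4849, -0.1794, 0.0574]
ee_rot: [-1.574, 0.001, 1.571]
wrist_force: [-1.1, 2.5, 13.5]
width: 0.0006
[ 0.48487698 -0.17936073  0.05738763] [-2.15521598  2.58443999 13.50027534]
```

View pics/s7d.png

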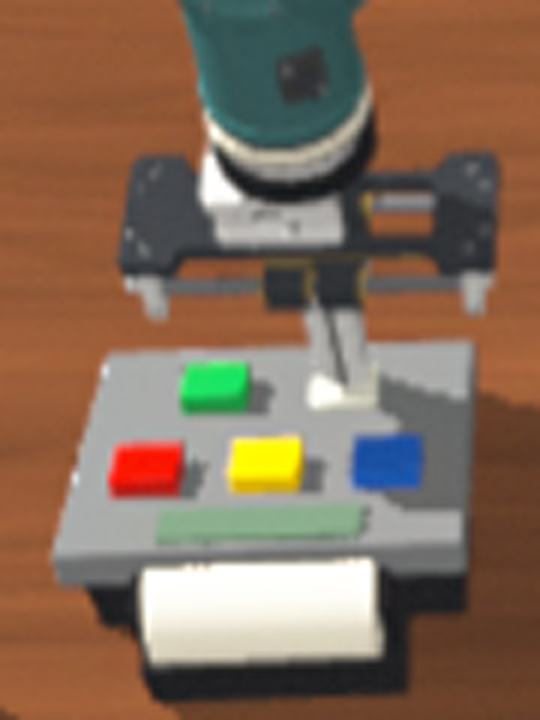

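White is sunk and bottomed (force jumped from 5.7 to 13.5 N with no further travel). Next is blue: up, then +29 mm in y and +63 mm in x.

```bash
python3 -m creep '[{"slide":[0,-10,0],"roll":0,"grip":1},{"slide":[0,-30,0],"roll":0,"grip":1},{"slide":[0,-55,0],"roll":0,"grip":1},{"slide":[0,-65,0],"roll":0,"grip":1},{"slide":[15,-65,-32],"roll":0,"grip":1},{"slide":[29,-65,-63],"roll":0,"grip":1},{"slide":[29,-55,-63],"roll":0,"grip":1},{"slide":[29,-55,-63],"roll":0,"grip":1},{"slide":[29,-55,-63],"roll":0,"grip":1}]'; python3 - <<'E'
from h import *
snap('scene','s8');snap('wrist','w8');o=robot.get_obs();print(o['tool_pos'],o['wrist_force'])
crop('s8',210,130,300,250,6,'s8d')
E
```

```text
time: 10.9
tool_pos: [0.5448, -0.1497, 0.1073]
ee_rot: [-1.566, -0.001, 1.571]
wrist_force: [-0.6, -0.1, 0.3]
width: 0.0005
[ 0.54531135 -0.15026953  0.10876547] [-0.13875437 -0.3233889  -0.33385641]
```

View pics/s8d.png

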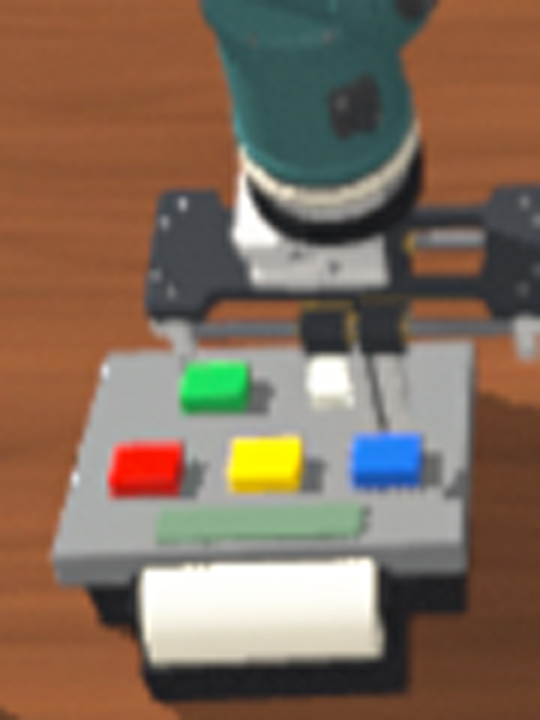

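View pics/w8.png

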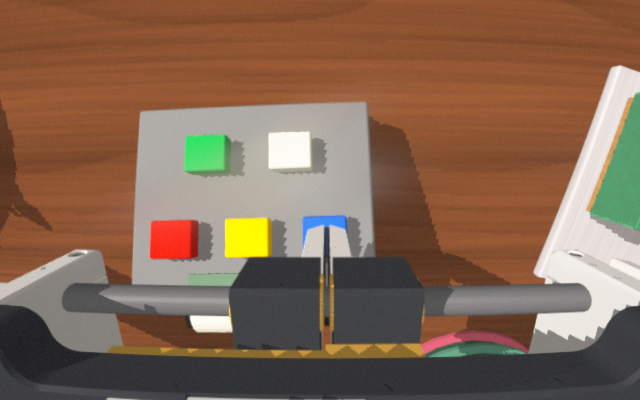

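White is up again, and the fingers are centred on blue (325,228 in the wrist view). Pressing blue.

```bash
python3 -m creep '[{"slide":[0,12,-1.5],"roll":0,"grip":1},{"slide":[0,20,-1.5],"roll":0,"grip":1},{"slide":[0,23,-1.5],"roll":0,"grip":1},{"slide":[0,25,-1.5],"roll":0,"grip":1},{"slide":[0,26,-1.5],"roll":0,"grip":1},{"slide":[0,26,-1.5],"roll":0,"grip":1}]'
```

```text
time: 11.5
tool_pos: [0.5478, -0.1501, 0.0838]
ee_rot: [-1.57, 0.0, 1.571]
wrist_force: [-1.2, 0.6, 3.3]
width: 0.0001
```

```bash
python3 -m creep '[{"slide":[0,1,0],"roll":0,"grip":1},{"slide":[0,2,0],"roll":0,"grip":1},{"slide":[0,3,0],"roll":0,"grip":1},{"slide":[0,3,0],"roll":0,"grip":1}]'
```

```text
time: 11.83
tool_pos: [0.5485, -0.15, 0.0813]
ee_rot: [-1.572, 0.0, 1.571]
wrist_force: [-1.4, -0.2, 5.4]
width: 0.0004
```

```bash
python3 -m creep '[{"slide":[0,1,0],"roll":0,"grip":1},{"slide":[0,2,0],"roll":0,"grip":1},{"slide":[0,3,0],"roll":0,"grip":1},{"slide":[0,3,0],"roll":0,"grip":1},{"slide":[0,3,0],"roll":0,"grip":1}]'; python3 - <<'E'
from h import *
snap('scene','s9');o=robot.get_obs();print(o['tool_pos'],o['wrist_force'])
crop('s9',210,130,300,250,6,'s9d')
E
```

```text
time: 12.25
tool_pos: [0.5488, -0.1501, 0.0809]
ee_rot: [-1.574, 0.001, 1.571]
wrist_force: [-5.3, 1.9, 13.8]
width: 0.0005
[ 0.54879837 -0.15006798  0.08088498] [-5.22406884  1.42899249 13.89409499]
```

View pics/s9d.png

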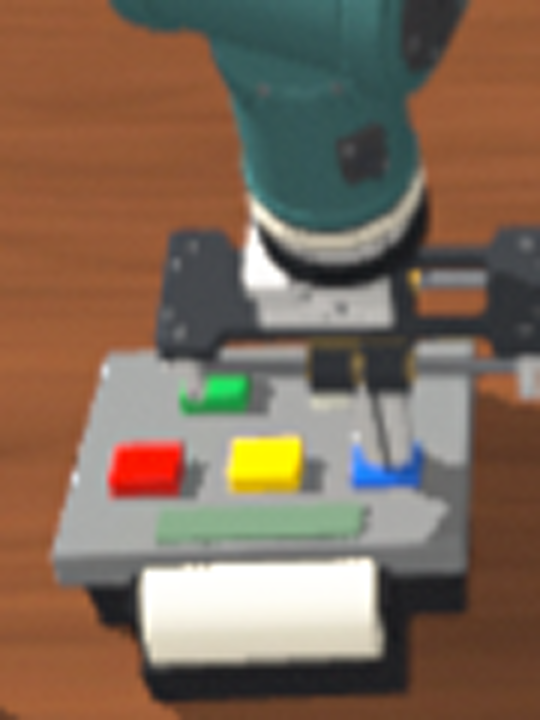

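Blue is bottomed. Next is green.

```bash
python3 -m creep '[{"slide":[0,-10,0],"roll":0,"grip":1},{"slide":[0,-35,0],"roll":0,"grip":1},{"slide":[0,-60,0],"roll":0,"grip":1},{"slide":[-32,-60,20],"roll":0,"grip":1},{"slide":[-64,-60,40],"roll":0,"grip":1},{"slide":[-95.5,-60,60.5],"roll":0,"grip":1},{"slide":[-95.5,-40,60.5],"roll":0,"grip":1},{"slide":[-95.5,-10,60.5],"roll":0,"grip":1},{"slide":[-95.5,-10,60.5],"roll":0,"grip":1},{"slide":[-95.5,-10,60.5],"roll":0,"grip":1}]'; python3 - <<'E'
from h import *
snap('wrist','w10');o=robot.get_obs();print(o['tool_pos'],o['wrist_force'])
E
```

```text
time: 13.13
tool_pos: [0.4861, -0.2444, 0.0851]
ee_rot: [-1.566, -0.003, 1.571]
wrist_force: [-0.9, 0.0, 0.1]
width: 0.0006
[ 0.48746281 -0.24503124  0.08713438] [ 0.80988584 -0.29872727  1.13475944]
```

View pics/w10.png

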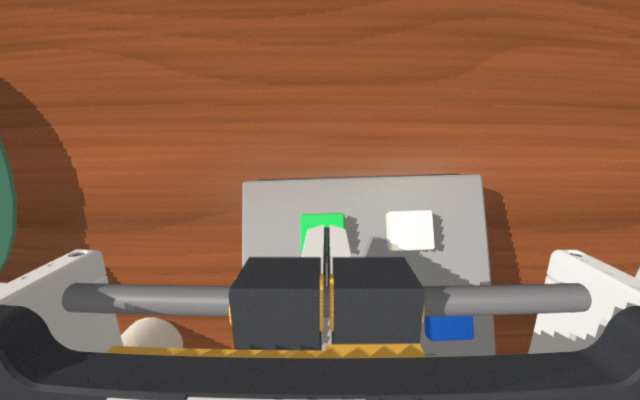

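The fingers are centred on green (323,228). Pressing.

```bash
python3 -m creep '[{"slide":[0,12,0],"roll":0,"grip":1},{"slide":[0,20,0],"roll":0,"grip":1},{"slide":[0,24,0],"roll":0,"grip":1},{"slide":[0,26,0],"roll":0,"grip":1},{"slide":[0,27,0],"roll":0,"grip":1},{"slide":[0,27,0],"roll":0,"grip":1}]'
```

```text
time: 13.68
tool_pos: [0.4884, -0.2452, 0.0613]
ee_rot: [-1.573, -0.0, 1.572]
wrist_force: [0.7, 1.6, 3.8]
width: 0.0007
```

```bash
python3 -m creep '[{"slide":[0,1,0],"roll":0,"grip":1},{"slide":[0,2,0],"roll":0,"grip":1},{"slide":[0,3,0],"roll":0,"grip":1},{"slide":[0,3,0],"roll":0,"grip":1}]'
```

```text
time: 14.02
tool_pos: [0.4885, -0.2457, 0.0585]
ee_rot: [-1.573, 0.001, 1.571]
wrist_force: [0.6, 1.8, 6.3]
width: 0.0002
```

```bash
python3 -m creep '[{"slide":[0,1,0],"roll":0,"grip":1},{"slide":[0,2,0],"roll":0,"grip":1},{"slide":[0,3,0],"roll":0,"grip":1},{"slide":[0,3,0],"roll":0,"grip":1},{"slide":[0,3,0],"roll":0,"grip":1}]'
```

```text
time: 14.43
tool_pos: [0.4888, -0.2457, 0.058]
ee_rot: [-1.574, 0.001, 1.571]
wrist_force: [-2.0, 3.6, 15.3]
width: 0.0003
```

```bash
python3 -m creep '[{"slide":[0,-10,0],"roll":0,"grip":1},{"slide":[0,-35,0],"roll":0,"grip":1},{"slide":[0,-70,0],"roll":0,"grip":1},{"slide":[0,-110,40],"roll":0,"grip":1},{"slide":[0,-140,70],"roll":0,"grip":1},{"slide":[0,-140,100],"roll":0,"grip":1},{"slide":[0,-140,100],"roll":0,"grip":1},{"slide":[0,-140,100],"roll":0,"grip":1},{"slide":[0,-140,100],"roll":0,"grip":1}]'; python3 - <<'E'
from h import *
snap('scene','s11');o=robot.get_obs();print(o['tool_pos'],o['wrist_force'])
crop('s11',200,130,430,260,3.4,'s11c')
E
```

```text
time: 15.18
tool_pos: [0.3873, -0.2455, 0.1935]
ee_rot: [-1.57, -0.001, 1.57]
wrist_force: [-0.4, 0.7, -0.0]
width: 0.0007
[ 0.38753252 -0.24526065  0.19292385] [-0.42327397 -0.53558824 -0.16967834]
```

View pics/s11c.png

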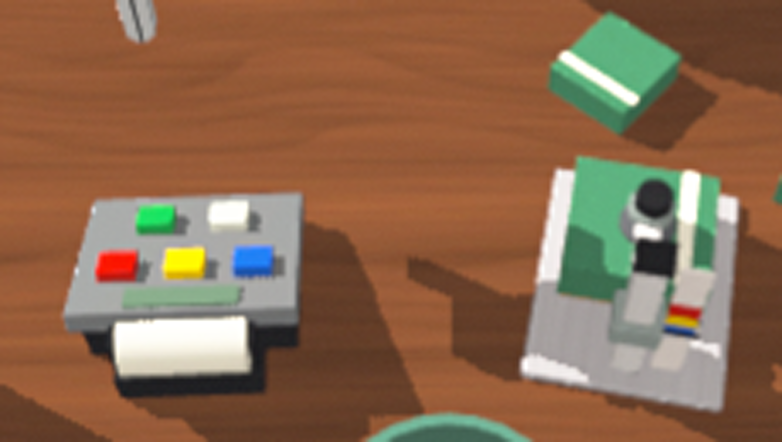

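View pics/s11.png

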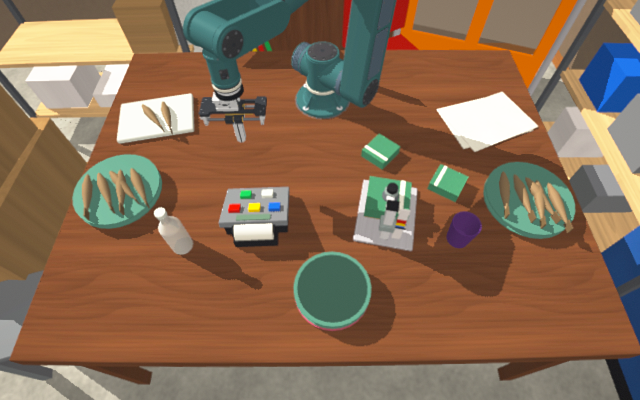

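All the keys are up, the cap is up, and the foot is on the lid with the pointer in blue. The carton and bystanders haven't moved, and the arm is clear.

```bash
python3 -c "
from bench import ticket
print(ticket.close_job())"
```

```text
the job is handed in; nothing more can be done
None
```

I lowered the gauge onto the carton's lid, then pressed white, blue and green in that order, and handed the job in at about 15 s. No verdict is reported.

**Gauging:** The foot met the lid at about 63 mm of travel. I pushed the cap in about 6 mm more (8–9 N), held it, and released it gently. The pointer stood in the blue band.

**Keys:** Each key was pressed until it bottomed. The force jumped to 13–15 N with no further travel, about 6 mm below first contact.

**Last checks:** The final scene picture shows all keys and the cap up and the pointer still in blue. The carton and bystanders are where they began, and the arm is clear with near-zero wrist force. I judged that the foot still rests on the lid from the unmoved carriage; I did not measure that force.

**Disagreement:** The first camera estimate of the cap's height was 166 mm. The given sizes put it at 169–184 mm, so I took the contact height from the force readings instead.

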